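# Steady a hanging parts basket over the dryer

### The job

Take the trolley of the hanging wire basket by its knob and bring the basket out of the draining bay, past the sprung keeper arm, to the warm-air dryer. Steady its swing so that it hangs still and centred over the dryer's mouth for three seconds, then let go of the trolley and leave it hanging still there. The clean parts must not spill, so never let the basket swing wildly, never let it bang back against the keeper arm once it is outside, never touch the basket or its hanger rod, and leave the loose things on the bench alone.

Things in the scene. Friction and masses are not known exactly. Their poses are not given: they have to be found in the camera images.
- track: Fixed hanging track over the bench: two level steel rods (10 mm thick, axes 48 mm apart and 270 mm above the bench) along its own y axis, 600 mm long, on a stand at each end (285 mm high). Origin on the bench under the track's middle, z up. The +y end is the draining bay with its drip tray; the trolley travels towards -y.
- trolley (a joint): Travel of the four-wheeled trolley (0.3 kg) along the rods, in m: 0 in the draining bay, with the trolley 200 mm on the +y side of the track's middle, growing towards the track's -y, end stop at 0.42. It rolls freely (about 0.6 N friction) and stays where it is left.
- knob_grip (a point): Middle of the trolley's upright black grip block: 26 x 26 mm with faces square to the track, 44 mm tall, underside 301 and top 345 mm above the bench; plate and wheels under it reach 295 mm. This point is 325 mm above the bench, 47 mm straight above the swing pin.
- swing (a joint): Swing of basket and hanger about the pin under the trolley, in rad: 0 plumb, positive when the basket is ahead of the trolley in the direction of growing travel. The pin lies across the track, so it swings along the track only, almost undamped (about a minute to die down), like a simple pendulum 197 mm long: period 0.89 s, whatever the load.
- basket: Open square brass wire basket of watch parts, 60 x 60 mm, 45 mm high, one rigid piece with its wire bail and the 5 mm hanger rod up to the pin; about 0.55 kg (varies). Origin at the centre of its underside, 216 mm below the pin, 62 mm above the bench when plumb.
- basket_foot (a point): Centre of the basket's underside (same point as the basket's origin).
- keeper (a joint): Opening of the keeper arm, in rad: 86 mm steel arm, 85 mm above the bench, pivot at the track's own x = 98, y = 110 mm. Shut (0) it points to the track's -x across the basket's way, 18 mm over its side. The basket pushes it open towards -y (about 0.7 rad, sprung, 1.5 N drag); as the basket clears it, it lets go suddenly, sets the basket swinging (0.2 rad and more) and shuts. One way only.
- keeper_arm: The keeper arm itself: origin on its pivot axis 85 mm above the bench; the arm runs 86 mm along its own -x, 10 mm thick, with a white roller at its tip. A plumb basket hangs clear outside the shut arm once its middle is 40 mm past the arm on the track's -y side.
- dryer_mouth (a point): Centre of the round open mouth (about 100 mm wide) on top of the fixed squat white dryer, 132 mm across and 46 mm high, standing under the track between its middle and its -y end. The plumb basket clears it by 16 mm.
- parts_tin: Loose round brass parts tin, 55 mm across, 26 mm high; origin at the centre of its underside. Leave alone.
- cork_holder: Loose cork ring, 60 mm across, 32 mm high; origin at the centre of its underside. Leave alone.
- case_block: Loose round steel casing block, 74 mm across, 24 mm high; origin at the centre of its underside. Leave alone.
Not all that is in view belongs to the job. Of the things like the part that bears dryer_mouth, leave any that is orange or red; of the rest the smaller one is meant.

How it is judged:
On the way:
1. the basket hangs still and centred over the dryer's mouth for three seconds (horizontal distance between basket_foot and dryer_mouth below 0.015 m and value of joint swing between -0.06 and 0.06 rad), for 3 s.
At the end, for the whole second after the job is handed in: The basket's underside is within 15 mm of the mouth's axis, seen from above, swinging less than 0.06 rad (and 0.35 rad/s) to either side, the trolley let go and standing (all of step 1 and velocity of joint swing between -0.35 and 0.35 rad/s and velocity of joint trolley between -0.03 and 0.03 m/s); the robot touches nothing.
It fails at once if the basket swings more than 0.7 rad (40 degrees): parts spill (value of joint swing above 0.7 rad or value of joint swing below -0.7 rad).
It fails at once if the robot touches the basket or its hanger (contact force between any of the arm, the fingers and basket above 0.3 N).
It fails at once if the basket, once outside, bangs back against the shut keeper arm (over 3 N) (contact force between basket and keeper_arm above 3 N and value of joint keeper below 0.1 rad and y of basket_foot in the frame of track below 0.085 m).
It fails at once if a loose thing on the bench is disturbed (distance of any of parts_tin, cork_holder, case_block from where it was at the start of the episode above 0.02 m).
It also fails if it takes over 45 s, if anything falls off the work surface, if the arm or the gripper's body presses on something with over 40 N, if the wrist force passes 120 N, or if a joint passes its speed limit or range.

### The arm

A 6-joint arm with a two-finger parallel gripper is mounted at the origin on the work surface. World frame = base frame: x ahead of the robot, y to its left, z up, the work surface at z = 0. Lengths are in m, angles in rad, forces in N, time in s.
With the tool pointing down it reaches from about 0.35 to 0.975 m from the base axis. Payload 4.9 kg.
Tool frame: the origin (TCP) lies on the centre line of the jaws, within the pads' length; the fingertips stand 19 mm ahead of it and the grasp point (between the pads) is the TCP; z points along the fingers, y is the line along which they close (so a half turn about z gives the same grasp; the last joint's range is limited). The gripper opens to 85 mm and grips with 20 to 120 N. Pads are 22 mm wide; open, the fingers measure 114 mm over their backs; the gripper's body (76 mm by 85 mm) begins 54 mm behind the grasp point. The pads swing forward as they close: fully open they stand 13 mm farther back than shut.
Start: joints at [1.054, 0.053, 1.613, -0, 1.476, -0.119], TCP at [0.242, 0.576, 0.25] pointing down, gripper open.
Joint ranges: [-3.01, 3.01], [-1.01, 2.22], [0.06, 2.58], [-1.02, 4.17], [0.09, 2.62], [-3.14, 3.14]. Speed limits (rad/s): [2.57, 2.57, 3.14, 3.14, 3.14, 3.14].

### API

Orientations are given as a unit quaternion [w, x, y, z].
In Python, from plant import state, grab_frame, ticket, spotter gives the robot as it stands.
- The arm moves only by the tool apply_moves, never from a script. Its argument "series" is a list of rows, each an object of numbers: "jaw": the closure, from 0 (fully open) to 1 (shut); "dx", "dy", "dz": the shift along the tool's x, y, z in mm; "turn": the turn about the tool's z in rad. A call has 1 to 5 rows; each row is the pose to reach, as a shift and turn from the pose commanded when the call began, along the tool's axes at that moment; what a row does not reach only later rows make up. A row lasts 1/12 s, in which the tool goes at most 41.7 mm and 7.16 degrees, less where a joint would pass 70% of its speed; a pose out of reach is approached as far as the arm can. A call with a gripper value outside its range is refused whole. The fingers move at their own pace and stop on an object; the grip force is fixed at half the most. Time passes only in rows, so rows that repeat a pose let the fingers close. It gives the time, the measured TCP pose, the force, the opening and the grip force at its end, in the units of the state.
- state(): the state, without advancing time (a new reading comes with each control period).
- grab_frame(name): name is "scene" or "top" or "wrist"; returns a dict with "pixels" (400x640x3 uint8, red, green, blue), "mtx" (3x3 intrinsics, pixels), "camera_from_world" (4x4, takes a point from world to camera coordinates). Camera axes: x right, y down, z forward; pixel columns grow to the right and rows downward; lengths in m; the calibration is good to about 2 mm. A picture is of the moment at which its call begins. There is no depth.
- ticket.job_done(): hands the job in; it is judged then, once.
Trained networks look in a picture, given as the dict that the camera call returned (one of the last four; its "shot" number tells which), for a name from the list of things; names that differ only in an ending like _2 or _b are one class to them, and where a whole thing is asked for, a point or a joint stands for the part that bears it (a point fixed in the world has none). Each returns a list of dicts, best first, with "conf" (0 to 1); they miss things now and then, are a little off and sometimes report something else, mostly with a low value. They report only what shows in the picture. A call takes as long as a camera call. They do not tell look-alikes from the thing itself.
- spotter.outline_of(picture, target): "region" (400x640 bool, what is visible of it) and "extent" ([left, top, right, bottom] in pixels, round what is visible of it).
The state is a dict: "time": time; "joint_pos": joint angles; "joint_vel": joint speeds; "joint_efforts": joint torques, N m; "tool_pos": TCP position; "tool_rot": TCP orientation; "contact_force": force on the tool from outside, world axes, zero at the start; "ft_torque": the same for the moment, N m; "gripper_width": opening from 0.0 (shut) to 1.0 (fully open); "grasp_force": force on a finger pad.
Only numpy, scipy, OpenCV 4.12 (cv2) and the standard library are available. Lean on these libraries where they do the work, as an engineer would, in place of code of your own. Each camera call takes 0.05 s, during which the arm holds its last target. There are 200 camera calls.

## Working session

There is one attempt and no reset: what is moved stays moved. The work goes in short steps, Python scripts to look and compute and a tool call to move; the robot and the scene stay as the last step left them, time stands still between calls to the robot, and variables do not carry over. Pictures are saved under pics/ and viewed, at most 12 in all, crops included, and the job is handed in when it is done.

Besides the shell and the picture viewer there is one more tool, called after "Call:" by a JSON object that holds its "fn" and its "kwargs", one argument or row to a line. apply_moves: Moves the arm, as the interface text tells. Its arguments: {"type":"object","properties":{"series":{"type":"array","items":{"type":"object","properties":{"jaw":{"type":"number"},"dx":{"type":"number"},"dy":{"type":"number"},"dz":{"type":"number"},"turn":{"type":"number"}}}}},"required":["series"]}

```bash
mkdir -p pics && ls && python3 - <<'E'
from plant import state, grab_frame, ticket, spotter
import cv2,numpy as np
s=state();print(s['time'],s['tool_pos'],s['tool_rot'])
ims=[]
for n in ['scene','top']:
    f=grab_frame(n);np.savez('%s0.npz'%n,m=f['mtx'],c=f['camera_from_world'],p=f['pixels'])
    cv2.imwrite(f'pics/{n}0.png',f['pixels'][:,:,::-1])
    print(n,f['mtx'].tolist(),np.round(f['camera_from_world'],4).tolist())
    for t in ['track','knob_grip','basket','keeper_arm','dryer_mouth','trolley','parts_tin','cork_holder','case_block']:
        try: print(n,t,[(round(d['conf'],2),d['extent']) for d in spotter.outline_of(f,t)])
        except Exception as e: print(t,e)
E
```

```text
pics
0.0 [0.24182388 0.5756903  0.24906954] [-3.34765235e-04  1.97610525e-01  9.80280083e-01 -9.62944919e-04]
scene [[424.77540259599584, 0.0, 319.8031729023641], [0.0, 424.77540259599584, 193.3519463051337], [0.0, 0.0, 1.0]] [[-0.6804, 0.7328, 0.004, 0.3377], [0.4918, 0.4607, -0.7389, -0.1846], [-0.5433, -0.5007, -0.6738, 1.5747], [0.0, 0.0, 0.0, 1.0]]
scene track [(0.51, [327.1, 195.9, 357.1, 246.4])]
scene knob_grip [(0.94, [326.7, 148.5, 362.6, 245.8]), (0.63, [263.2, 185.7, 307.3, 231.0])]
scene basket [(0.97, [328.8, 210.7, 357.9, 245.4])]
scene keeper_arm [(0.59, [328.3, 149.6, 362.4, 247.3])]
scene dryer_mouth [(0.88, [262.9, 187.0, 308.7, 229.7]), (0.79, [424.8, 234.4, 502.6, 300.6]), (0.78, [290.0, 274.8, 347.4, 322.9]), (0.66, [266.3, 149.8, 299.8, 179.1])]
scene trolley [(0.76, [325.3, 148.1, 365.7, 244.0])]
scene parts_tin [(0.35, [325.0, 174.0, 338.8, 187.2])]
scene cork_holder [(0.72, [325.4, 173.6, 340.9, 186.1])]
scene case_block [(0.64, [206.7, 233.5, 232.7, 255.5])]
top [[370.92643164111047, 0.0, 320.13956569377865], [0.0, 370.92643164111047, 202.38151117695722], [0.0, 0.0, 1.0]] [[0.0264, -0.9995, 0.0146, 0.0734], [-0.9805, -0.0288, -0.1945, 0.609], [0.1948, -0.0092, -0.9808, 1.0523], [0.0, 0.0, 0.0, 1.0]]
top track [(0.66, [246.4, 179.3, 503.4, 246.6]), (0.34, [290.3, 210.9, 317.4, 225.9])]
top knob_grip [(0.94, [281.6, 191.4, 314.3, 227.7]), (0.2, [248.4, 178.5, 504.5, 247.7])]
top basket [(0.8, [294.6, 214.7, 315.2, 229.7])]
top keeper_arm [(0.57, [325.0, 186.0, 330.7, 210.1])]
top dryer_mouth [(0.84, [355.4, 196.6, 397.1, 245.4]), (0.72, [407.5, 244.4, 453.6, 296.0]), (0.57, [172.2, 234.7, 237.5, 306.4])]
top trolley [(0.71, [283.1, 187.9, 317.3, 228.5])]
top parts_tin [(0.69, [285.3, 272.3, 304.3, 289.8])]
top cork_holder [(0.52, [360.0, 276.3, 382.9, 299.9]), (0.44, [295.3, 216.2, 314.9, 229.1])]
top case_block [(0.75, [378.5, 143.3, 397.6, 164.5])]
```

View pics/scene0.png

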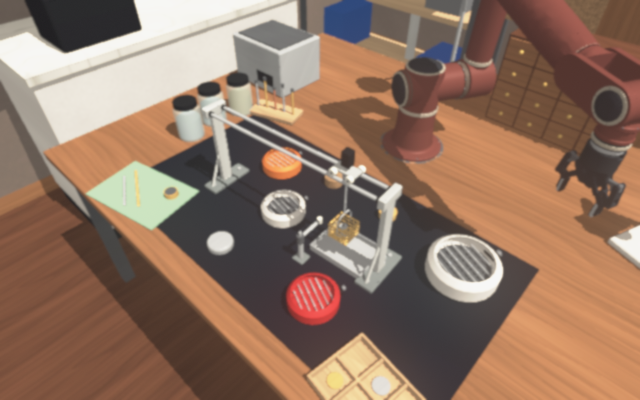

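View pics/top0.png

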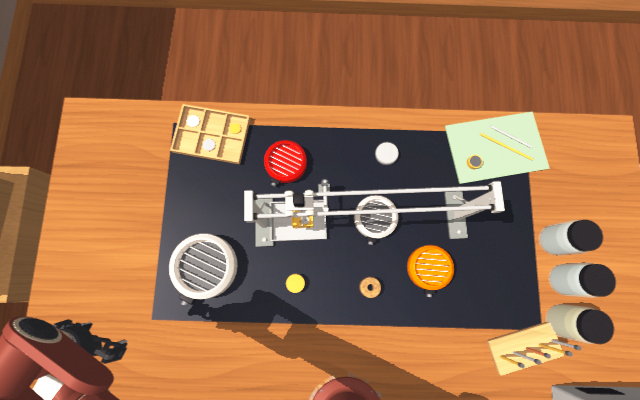

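The scene shows the white small dryer under the track at (285,208), and at (376,216) in the top view. The knob is at (348,157) in the scene view, the posts' tops are at (249,206) and (498,197) in the top view, and the bay is on the left (world +y).

```bash
python3 - <<'E'
import cv2,numpy as np
a=np.load('top0.npz')['p'][170:255,240:510,::-1];b=np.load('scene0.npz')['p'][95:290,195:410,::-1]
a=cv2.resize(a,None,fx=2.9,fy=2.9,interpolation=cv2.INTER_CUBIC);b=cv2.resize(b,None,fx=1.8,fy=1.8,interpolation=cv2.INTER_CUBIC)
o=np.zeros((a.shape[0]+b.shape[0],783,3),np.uint8);o[:a.shape[0],:a.shape[1]]=a;o[a.shape[0]:,:b.shape[1]]=b
cv2.imwrite('pics/crop1.png',o);print(o.shape)
E
```

```text
(597, 783, 3)
```

View pics/crop1.png

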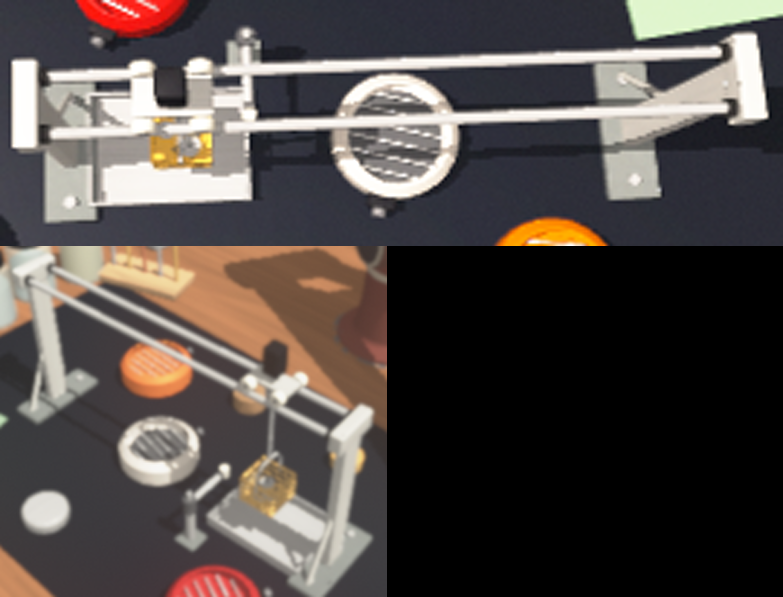

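```bash
cat >h.py <<'E'
import numpy as np
def pix(P,K,C):
    q=C[:3,:3]@np.asarray(P,float)+C[:3,3]; q=K@q; return q[:2]/q[2]
def onz(uv,z,K,C):
    d=C[:3,:3].T@np.linalg.inv(K)@np.array([*uv,1]); o=-C[:3,:3].T@C[:3,3]
    return o+d*(z-o[2])/d[2]
E
python3 - <<'E'
from h import *
from scipy.optimize import least_squares
T=np.load('top0.npz');S=np.load('scene0.npz')
tc=lambda p:(240+p[0]/2.9-.3,170+p[1]/2.9-.3); sc=lambda p:(195+p[0]/1.8-.2,95+(p[1]-246.5)/1.8-.2)
tr=lambda p,q:np.array([q[0]+np.cos(q[2])*p[0]-np.sin(q[2])*p[1],q[1]+np.sin(q[2])*p[0]+np.cos(q[2])*p[1],p[2]])
L=[(T,tc,.024,[(52,76),(300,67),(720,51)]),(T,tc,-.024,[(52,132),(300,123),(722,109)]),(S,sc,.024,[(32,284),(325,430)]),(S,sc,-.024,[(52,268),(345,410)])]
P=[(T,tc,(26,103),.3),(T,tc,(748,79),-.3),(S,sc,(35,268),-.3),(S,sc,(352,425),.3)]
def res(q,cams=(0,1)):
    r=[]
    for D,f,x,ps in L:
        a=pix(tr((x,.3,.27),q),D['m'],D['c']);b=pix(tr((x,-.3,.27),q),D['m'],D['c']);n=np.array([-(b-a)[1],(b-a)[0]]);n/=np.linalg.norm(n)
        r+=[(np.array(f(p))-a)@n for p in ps]
    for D,f,p,y in P: r+=list(.4*(pix(tr((0,y,.285),q),D['m'],D['c'])-f(p)))
    return np.array(r)
s=least_squares(res,[.55,.05,0]);q=s.x;print('track',q,np.round(s.fun,2))
k=tr((0,.2,.325),q);print('knob',k,'px top crop',(pix(k,T['m'],T['c'])-[240,170])*2.9,'scene',(pix(k,S['m'],S['c'])-[195,95])*1.8+[0,246.5])
t=onz(tc((395.5,133)),.046,T['m'],T['c']);u=onz(sc((160,441)),.046,S['m'],S['c'])
inv=lambda w:(np.cos(q[2])*(w[0]-q[0])+np.sin(q[2])*(w[1]-q[1]),-np.sin(q[2])*(w[0]-q[0])+np.cos(q[2])*(w[1]-q[1]))
print('dryer',t,u,inv(t),inv(u))
b=tr((0,.2,.085),q);print('basket mid',(pix(b,T['m'],T['c'])-[240,170])*2.9,(pix(b,S['m'],S['c'])-[195,95])*1.8+[0,246.5])
kp=tr((.098,.11,.085),q);print('keeper',(pix(kp,T['m'],T['c'])-[240,170])*2.9,(pix(kp,S['m'],S['c'])-[195,95])*1.8+[0,246.5])
from scipy.spatial.transform import Rotation as R
w=[-3.34765235e-04,1.97610525e-01,9.80280083e-01,-9.62944919e-04];M=R.from_quat(w[1:]+w[:1]).as_matrix();print(M.round(3))
E
```

```text
track [ 0.57057674 -0.03412908  0.06955348] [-0.46 -0.24 -0.11 -0.75 -0.42  0.6  -0.95  1.23  0.2   1.26 -0.65  0.04
  0.02 -0.6  -0.37 -1.03  0.2  -0.72]
knob [0.55667726 0.16538734 0.325     ] px top crop [139.69647972  87.82850289] scene [288.82073409 364.63172883]
dryer [ 0.5737786  -0.07964532  0.046     ] [ 0.57343274 -0.07602855  0.046     ] (np.float64(3.0856018822504865e-05), np.float64(-0.04562870589234441)) (np.float64(-6.281401697991792e-05), np.float64(-0.041996640767178135))
basket mid [156.47389756 135.82072973] [279.00126642 492.80653643]
keeper [241.95751559  37.34023057] [189.67686534 502.58669188]
[[-0.922  0.387 -0.001]
 [ 0.387  0.922 -0.002]
 [ 0.    -0.002 -1.   ]]
```

```bash
cat >>h.py <<'E'
Q=np.array([0.5706,-0.0341,0.0696])
c,s_=np.cos(Q[2]),np.sin(Q[2])
def tr(p): return np.array([Q[0]+c*p[0]-s_*p[1],Q[1]+s_*p[0]+c*p[1],p[2]])
def inv(w): d=np.asarray(w)[:2]-Q[:2]; return np.array([c*d[0]+s_*d[1],-s_*d[0]+c*d[1]])
E
python3 - <<'E'
from h import *
import cv2
T=np.load('top0.npz');S=np.load('scene0.npz')
for D,roi in((T,(285,190,310,210)),(S,(330,140,365,175))):
    l,t,r,b=roi;g=D['p'][t:b,l:r].max(2)<45
    n,lab,st,ce=cv2.connectedComponentsWithStats(g.astype(np.uint8))
    i=1+st[1:,4].argmax();uv=ce[i]+[l,t];print(st[i],uv,inv(onz(uv,.327 if D is T else .325,D['m'],D['c'])))
# silhouette centroid prediction for y
from itertools import product
for y in(.2,.19,.18,.175,.17):
  for D in(T,S):
    h=np.array([pix(tr((a*.013,y+b*.013,z)),D['m'],D['c']) for a,b,z in product((-1,1),(-1,1),(.301,.345))],np.float32)
    m=cv2.moments(cv2.convexHull(h));print(y,round(m['m10']/m['m00'],1),round(m['m01']/m['m00'],1),h.min(0),h.max(0))
w=tr((0,.177,.325));d=w-np.array([.2418,.5757,.249]);print(w,d,'tool',-.922*d[0]+.387*d[1],.387*d[0]+.922*d[1])
E
```

```text
[ 9  7 10 10 30] [299.93333333 203.53333333] [-0.00897561  0.17354122]Traceback (most recent call last):
  File "<stdin>", line 7, in <module>
ValueError: attempt to get argmax of an empty sequence
```

Call:
{"fn": "apply_moves", "kwargs": {
  "series": [
    {"dz": -40},
    {"dz": -80},
    {"dz": -120},
    {"dz": -155,"turn": -0.1},
    {"dz": -155,"turn": -0.2}
  ]
}}

```text
invalid input at $.series[0]: expected keys jaw, dx, dy, dz, turn
```

```bash
python3 - <<'E'
from h import *
import cv2
from itertools import product
T=np.load('top0.npz');S=np.load('scene0.npz')
for D,roi in((T,(285,190,310,210)),(S,(335,140,362,172))):
    l,t,r,b=roi;g=D['p'][t:b,l:r].max(2)<60
    n,lab,st,ce=cv2.connectedComponentsWithStats(g.astype(np.uint8))
    for i in range(1,n):
        if st[i,4]>20: print(st[i]+[l,t,0,0,0],ce[i]+[l,t])
for y in(.2,.18,.17):
  for D in(T,S):
    h=np.array([pix(tr((a*.013,y+b*.013,z)),D['m'],D['c']) for a,b,z in product((-1,1),(-1,1),(.301,.345))],np.float32)
    m=cv2.moments(cv2.convexHull(h));print(y,round(m['m10']/m['m00'],1),round(m['m01']/m['m00'],1),h.min(0),h.max(0))
w=tr((0,.177,.325));d=w-np.array([.2418,.5757,.249]);print(w,d,'tool',-.922*d[0]+.387*d[1],.387*d[0]+.922*d[1])
E
```

```text
[293 192  11  15  90] [298.67777778 199.08888889]
0.2 288.1 200.3 [281.5095 192.5158] [294.63007 208.04906]
0.2 355.4 161.2 [347.00616 148.7747 ] [364.04504 173.84732]
0.18 296.9 199.9 [290.52975 192.1658 ] [303.23846 207.70613]
0.18 348.3 157.8 [340.1029  145.50638] [356.78897 170.35208]
0.17 301.3 199.7 [295.03616 191.99095] [307.53925 207.53479]
0.17 344.8 156.2 [336.69913 143.89522] [353.21262 168.62898]
[0.55829074 0.14247146 0.325     ] [ 0.31649074 -0.43322854  0.076     ] tool -0.459463908712338 -0.2769547916059584
```

Call:
{"fn": "apply_moves", "kwargs": {
  "series": [
    {"jaw": 0,"dx": 0,"dy": 0,"dz": -40,"turn": 0},
    {"jaw": 0,"dx": 0,"dy": 0,"dz": -80,"turn": 0},
    {"jaw": 0,"dx": 0,"dy": 0,"dz": -120,"turn": 0},
    {"jaw": 0,"dx": 0,"dy": 0,"dz": -155,"turn": -0.1},
    {"jaw": 0,"dx": 0,"dy": 0,"dz": -155,"turn": -0.2}
  ]
}}

```text
time: 1.42
tool_pos: [0.243, 0.5778, 0.4163]
tool_rot: [0.003, 0.096, 0.995, 0.007]
contact_force: [-0.1, 0.0, 2.5]
gripper_width: 0.997
grasp_force: 0.0
```

Call:
{"fn": "apply_moves", "kwargs": {
  "series": [
    {"jaw": 0,"dx": -30,"dy": -28,"dz": 0,"turn": -0.1},
    {"jaw": 0,"dx": -60,"dy": -56,"dz": 0,"turn": -0.2},
    {"jaw": 0,"dx": -90,"dy": -84,"dz": 0,"turn": -0.267},
    {"jaw": 0,"dx": -120,"dy": -112,"dz": 0,"turn": -0.267},
    {"jaw": 0,"dx": -150,"dy": -140,"dz": 0,"turn": -0.267}
  ]
}}

```text
time: 1.83
tool_pos: [0.3623, 0.4079, 0.4055]
tool_rot: [0.0, -0.035, 0.999, 0.0]
contact_force: [0.9, 0.3, 0.9]
gripper_width: 1.002
grasp_force: 0.0
```

```bash
cat >>h.py <<'E'
from scipy.spatial.transform import Rotation as R
def plan(target):
    from plant import state
    s=state();w=s['tool_rot'];M=R.from_quat([*w[1:],w[0]]).as_matrix()
    yaw=np.arctan2(M[1,1],M[0,1]);want=np.pi/2+Q[2]
    print('t',round(s['time'],2),'pos',s['tool_pos'].round(4),'track',inv(s['tool_pos']).round(4),'d tool mm',(1000*M.T@(np.array(target)-s['tool_pos'])).round(1),'turn',round(-(want-yaw),3),'F',np.round(s['contact_force'],1),'joints',np.round(s['joint_pos'],2))
E
python3 -c "
from h import *
plan(tr((0,.177,.404)))"
```

```text
t 1.83 pos [0.3623 0.4079 0.4055] track [-0.1771  0.4554] d tool mm [-177.  -278.5    1.5] turn 0.0 F [0.9 0.3 0.9] joints [ 0.71 -0.18  1.58 -0.    1.74 -0.93]
```

Call:
{"fn": "apply_moves", "kwargs": {
  "series": [
    {"jaw": 0,"dx": -22,"dy": -35,"dz": 0,"turn": 0},
    {"jaw": 0,"dx": -44,"dy": -70,"dz": 0,"turn": 0},
    {"jaw": 0,"dx": -66,"dy": -105,"dz": 0,"turn": 0},
    {"jaw": 0,"dx": -88,"dy": -140,"dz": 0,"turn": 0},
    {"jaw": 0,"dx": -110,"dy": -175,"dz": 0,"turn": 0}
  ]
}}

```text
time: 2.25
tool_pos: [0.4843, 0.2406, 0.4056]
tool_rot: [0.0, -0.035, 0.999, 0.0]
contact_force: [1.3, 0.6, -0.3]
gripper_width: 1.0
grasp_force: 0.0
```

```bash
python3 -c "
from h import *
plan(tr((0,.177,.404)))"
```

```text
t 2.25 pos [0.4843 0.2406 0.4056] track [-0.067  0.28 ] d tool mm [ -67.1 -103.     1.7] turn -0.0 F [ 1.3  0.6 -0.3] joints [ 0.32 -0.19  1.59  0.    1.74 -1.32]
```

Call:
{"fn": "apply_moves", "kwargs": {
  "series": [
    {"jaw": 0,"dx": -22,"dy": -34,"dz": 0,"turn": 0},
    {"jaw": 0,"dx": -43,"dy": -66,"dz": 0,"turn": 0},
    {"jaw": 0,"dx": -58,"dy": -88,"dz": 0,"turn": 0},
    {"jaw": 0,"dx": -58,"dy": -88,"dz": 0,"turn": 0}
  ]
}}

```text
time: 2.58
tool_pos: [0.5497, 0.1547, 0.4045]
tool_rot: [-0.0, -0.032, 0.999, -0.001]
contact_force: [-0.7, -0.4, -0.3]
gripper_width: 1.003
grasp_force: 0.0
```

```bash
python3 - <<'E'
from h import *
from plant import grab_frame,spotter
import cv2
plan(tr((0,.177,.404)))
f=grab_frame('wrist');K,C=f['mtx'],f['camera_from_world']
print([(round(d['conf'],2),d['extent']) for d in spotter.outline_of(f,'knob_grip')])
im=f['pixels'][:,:,::-1].copy()
for a,b in((-1,-1),(-1,1),(1,1),(1,-1)):
    u=pix(tr((a*.013,.177+b*.013,.345)),K,C);print(u.round(1));cv2.circle(im,tuple(int(v) for v in u),3,(0,0,255),-1)
cv2.imwrite('pics/w1.png',im)
E
```

```text
t 2.58 pos [0.5497 0.1547 0.4045] track [-0.0077  0.1898] d tool mm [ -7.8 -12.7   0.5] turn -0.006 F [-0.7 -0.4 -0.3] joints [ 0.14 -0.12  1.53 -0.    1.73 -1.49]
[(0.96, [259.3, 150.5, 341.1, 251.8]), (0.38, [168.3, 17.2, 211.2, 61.9])]
[281.9 221.3]
[319.2 221.1]
[319.3 255. ]
[283.4 255.2]
```

View pics/w1.png

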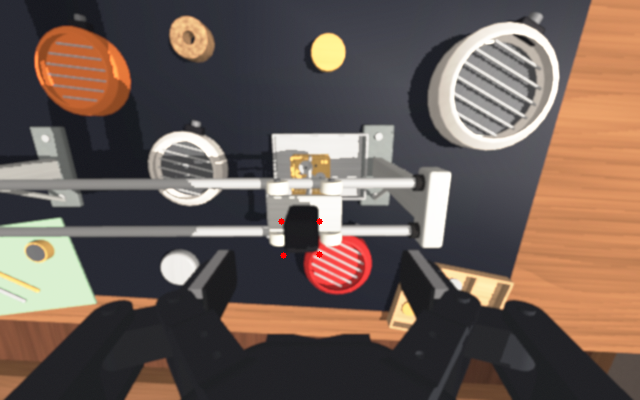

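```bash
python3 - <<'E'
from h import *
from plant import grab_frame,spotter,state
import cv2
plan(tr((0,.177,.404)))
f=grab_frame('wrist');K,C=f['mtx'],f['camera_from_world'];p=f['pixels'].astype(int)
g=p[:,:,:].max(2)
for col in(235,250,390):
    print(col,[r for r in range(170,250) if g[r,col]>120])
for y in(.24,.21,.1): print(y,[pix(tr((x,y,.27)),K,C).round(1) for x in(-.024,.024)])
k=p[195:262,275:330].max(2)<60
n,l,st,ce=cv2.connectedComponentsWithStats(k.astype(np.uint8));i=1+st[1:,4].argmax();print(st[i]+[275,195,0,0,0],ce[i]+[275,195])
print('pred .301',[pix(tr((x,.177+y,.301)),K,C).round(1) for x,y in((-.013,-.013),(.013,.013))],'.345',[pix(tr((x,.177+y,.345)),K,C).round(1) for x,y in((-.013,-.013),(.013,.013))])
E
```

```text
t 2.68 pos [0.5477 0.158  0.405 ] track [-0.0094  0.1932] d tool mm [ -9.5 -16.2   1. ] turn -0.002 F [ 0.6 -0.3  1. ] joints [ 0.15 -0.12  1.53  0.    1.73 -1.49]
235 [180, 181, 182, 183, 184, 185, 186, 187, 188, 189, 227, 228, 229, 230, 231, 232, 233, 234, 235, 236, 237]
250 [180, 181, 182, 183, 184, 185, 186, 187, 188, 189, 190, 227, 228, 229, 230, 231, 232, 233, 234, 235, 236, 237]
390 [170, 171, 172, 178, 179, 180, 181, 182, 183, 184, 185, 186, 187, 188, 189, 190, 191, 227, 228, 229, 230, 231, 232, 233, 234, 235, 236, 237]
0.24 [array([367.8, 184.8]), array([365.5, 232. ])]
0.21 [array([336.2, 184.9]), array([335.4, 232. ])]
0.1 [array([220.3, 185.2]), array([225.1, 232.3])]
[ 275  208   39   54 1673] [295.10699342 234.62104005]
pred .301 [array([284.3, 205.4]), array([315. , 233.7])] .345 [array([277.1, 223.2]), array([314.4, 256.8])]
```

Call:
{"fn": "apply_moves", "kwargs": {
  "series": [
    {"jaw": 0,"dx": -9,"dy": -16,"dz": 0,"turn": 0},
    {"jaw": 0,"dx": -9,"dy": -16,"dz": 30,"turn": 0},
    {"jaw": 0,"dx": -9,"dy": -16,"dz": 60,"turn": 0},
    {"jaw": 0,"dx": -9,"dy": -16,"dz": 76,"turn": 0},
    {"jaw": 0,"dx": -9,"dy": -16,"dz": 76,"turn": 0}
  ]
}}

```text
time: 3.15
tool_pos: [0.5549, 0.1446, 0.3241]
tool_rot: [-0.004, -0.036, 0.999, -0.0]
contact_force: [-0.2, -0.2, -0.6]
gripper_width: 1.002
grasp_force: 0.0
```

```bash
python3 - <<'E'
from h import *
plan(tr((0,.176,.328)))
from plant import grab_frame,spotter
import cv2
f=grab_frame('scene')
print([(round(d['conf'],2),d['extent']) for d in spotter.outline_of(f,'basket')])
cv2.imwrite('pics/s2.png',cv2.resize(f['pixels'][90:290,230:430,::-1],None,fx=3,fy=3,interpolation=cv2.INTER_CUBIC))
E
```

```text
t 3.15 pos [0.5549 0.1446 0.3241] track [-0.0032  0.1793] d tool mm [-3.2 -3.3 -3.9] turn 0.002 F [-0.2 -0.2 -0.6] joints [ 0.12 -0.1   1.64  0.    1.61 -1.52]
[(0.9, [325.7, 186.6, 360.3, 247.5]), (0.24, [207.0, 235.4, 232.7, 256.5])]
```

View pics/s2.png

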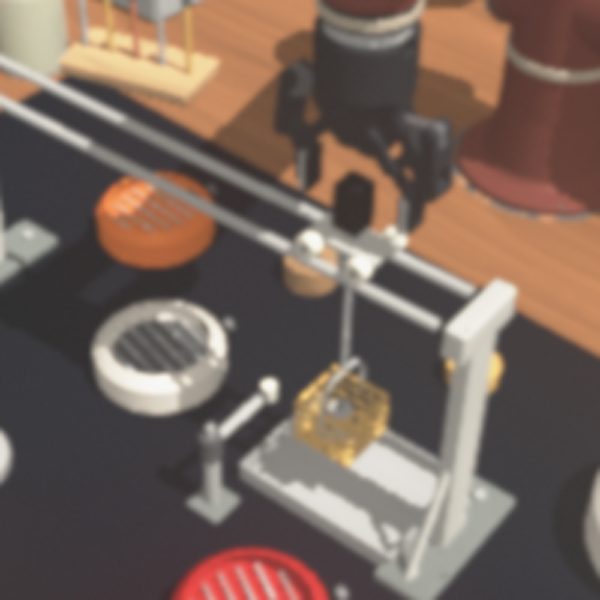

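The fingers straddle the knob at crop (353,205), and the basket hangs behind the keeper. I'm closing now.

Call:
{"fn": "apply_moves", "kwargs": {
  "series": [
    {"jaw": 0,"dx": -3,"dy": -3,"dz": -2,"turn": 0},
    {"jaw": 0.4,"dx": -3,"dy": -3,"dz": -2,"turn": 0},
    {"jaw": 0.8,"dx": -3,"dy": -3,"dz": -2,"turn": 0},
    {"jaw": 0.8,"dx": -3,"dy": -3,"dz": -2,"turn": 0},
    {"jaw": 0.8,"dx": -3,"dy": -3,"dz": -2,"turn": 0}
  ]
}}

```text
time: 3.67
tool_pos: [0.561, 0.1406, 0.3321]
tool_rot: [0.001, -0.035, 0.999, 0.0]
contact_force: [-0.3, 0.2, -0.3]
gripper_width: 0.454
grasp_force: 0.0
```

Call:
{"fn": "apply_moves", "kwargs": {
  "series": [
    {"jaw": 0.8,"dx": 0,"dy": 0,"dz": 0,"turn": 0},
    {"jaw": 0.8,"dx": 0,"dy": 0,"dz": 0,"turn": 0},
    {"jaw": 0.8,"dx": 0,"dy": 0,"dz": 0,"turn": 0}
  ]
}}

```text
time: 3.92
tool_pos: [0.5609, 0.1406, 0.3319]
tool_rot: [0.0, -0.035, 0.999, 0.0]
contact_force: [-0.1, 1.1, 1.7]
gripper_width: 0.297
grasp_force: 61.5
```

```bash
cat >>h.py <<'E'
W=2*np.pi/.89
def basket(f):
    "basket mid (75 mm above foot pin-195) track y from brass pixels in scene picture, None if lost"
    import cv2
    from plant import spotter
    K,C=f['mtx'],f['camera_from_world']
    r=[d for d in spotter.outline_of(f,'basket')]
    if not r: return None
    e=r[0]['extent'];hsv=cv2.cvtColor(f['pixels'],cv2.COLOR_RGB2HSV)
    m=np.zeros((400,640),bool);l,t,rr,b=[int(v) for v in e];m[t:b+3,l-3:rr+4]=1
    br=m&(hsv[:,:,0]>12)&(hsv[:,:,0]<32)&(hsv[:,:,1]>110)
    b2=cv2.morphologyEx(br.astype(np.uint8),cv2.MORPH_CLOSE,np.ones((5,5)))
    n,lab,st,ce=cv2.connectedComponentsWithStats(b2)
    i=1+st[1:,4].argmax();uv=ce[i]
    # project along track line x=0 z=.085: solve for y
    ys=np.linspace(-.25,.25,1001);P=np.array([pix(tr((0,y,.085)),K,C) for y in ys])
    return ys[np.abs(P[:,0]-uv[0]).argmin()],uv,st[i],r[0]['conf']
def watch(n,ytr):
    "n pictures; fit swing about pivot at track y=ytr(None: free)"
    from plant import grab_frame,state
    T,Y=[],[]
    for i in range(n):
        t=state()['time'];f=grab_frame('scene');b=basket(f)
        if b is None: continue
        T.append(t);Y.append(b[0])
        if i in(0,n-1): print(b)
    T,Y=np.array(T),np.array(Y);t1=state()['time']
    A=np.c_[np.ones(len(T)),np.cos(W*(T-t1)),np.sin(W*(T-t1))]
    c,*_=np.linalg.lstsq(A,Y,rcond=None)
    print('t end',round(t1,3),'Y',Y.round(4).tolist());print('centre',c[0].round(4),'at end: y offset',c[1].round(4),'vel',(c[2]*W).round(4),'amp rad',(np.hypot(c[1],c[2])/.193).round(3),'resid',np.std(A@c-Y).round(4))
E
python3 - <<'E'
from h import *
plan(tr((0,.176,.328)))
watch(3,None)
E
```

```text
t 3.92 pos [0.5609 0.1406 0.3319] track [0.0024 0.175 ] d tool mm [2.4 1.  3.9] turn -0.0 F [-0.1  1.1  1.7] joints [ 0.12 -0.09  1.62  0.    1.61 -1.52]
(np.float64(0.177), array([343.06354515, 231.05351171]), array([329, 214,  30,  30, 299], dtype=int32), 0.6)
(np.float64(0.17099999999999999), array([341.23492063, 229.98730159]), array([328, 211,  30,  33, 315], dtype=int32), 0.94)
t end 4.217 Y [0.177, 0.1755, 0.171]
centre 0.1692 at end: y offset -0.0036 vel -0.0489 amp rad 0.04 resid 0.0
```

Call:
{"fn": "apply_moves", "kwargs": {
  "series": [
    {"jaw": 0.8,"dx": 2,"dy": -3,"dz": 0,"turn": 0},
    {"jaw": 0.8,"dx": 2,"dy": -8,"dz": 0,"turn": 0},
    {"jaw": 0.8,"dx": 2,"dy": -15,"dz": 0,"turn": 0},
    {"jaw": 0.8,"dx": 2,"dy": -22,"dz": 0,"turn": 0},
    {"jaw": 0.8,"dx": 2,"dy": -29,"dz": 0,"turn": 0}
  ]
}}

```text
time: 4.63
tool_pos: [0.5628, 0.1113, 0.3319]
tool_rot: [0.003, -0.035, 0.999, 0.0]
contact_force: [9.9, 1.7, 2.0]
gripper_width: 0.294
grasp_force: 61.5
```

Call:
{"fn": "apply_moves", "kwargs": {
  "series": [
    {"jaw": 0.8,"dx": 0,"dy": -8,"dz": 0,"turn": 0},
    {"jaw": 0.8,"dx": 0,"dy": -16,"dz": 0,"turn": 0},
    {"jaw": 0.8,"dx": 0,"dy": -24,"dz": 0,"turn": 0},
    {"jaw": 0.8,"dx": 0,"dy": -32,"dz": 0,"turn": 0},
    {"jaw": 0.8,"dx": 0,"dy": -40,"dz": 0,"turn": 0}
  ]
}}

```text
time: 5.05
tool_pos: [0.5655, 0.0714, 0.3319]
tool_rot: [0.003, -0.035, 0.999, 0.0]
contact_force: [8.4, 2.2, 1.1]
gripper_width: 0.296
grasp_force: 61.5
```

```bash
python3 - <<'E'
from h import *
from plant import grab_frame
import cv2
plan(tr((0,-.044,.332)))
f=grab_frame('scene');print(basket(f))
cv2.imwrite('pics/s3.png',cv2.resize(f['pixels'][120:290,230:430,::-1],None,fx=3,fy=3,interpolation=cv2.INTER_CUBIC))
E
```

```text
t 5.05 pos [0.5655 0.0714 0.3319] track [0.0023 0.1056] d tool mm [   2.2 -149.6   -0.2] turn -0.0 F [8.4 2.2 1.1] joints [-0.01 -0.12  1.64  0.    1.61 -1.65]
(np.float64(0.15600000000000003), array([336.82879377, 223.59143969]), array([319, 210,  29,  26, 257], dtype=int32), 0.73)
```

View pics/s3.png

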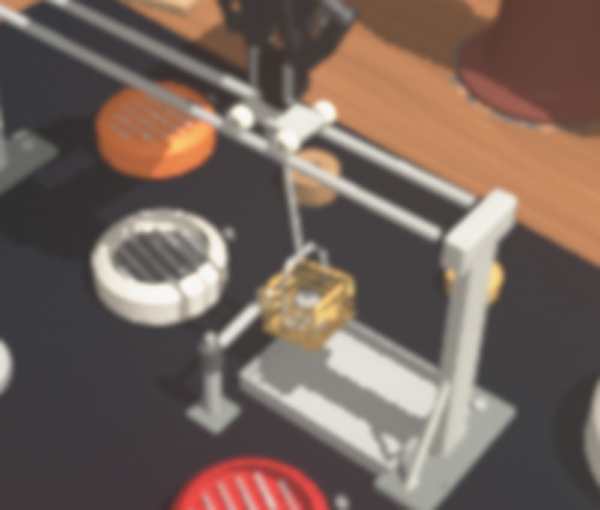

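Call:
{"fn": "apply_moves", "kwargs": {
  "series": [
    {"jaw": 0.8,"dx": -1,"dy": -6,"dz": 0,"turn": 0},
    {"jaw": 0.8,"dx": -2,"dy": -14,"dz": 0,"turn": 0},
    {"jaw": 0.8,"dx": -2,"dy": -22,"dz": 0,"turn": 0},
    {"jaw": 0.8,"dx": -2,"dy": -30,"dz": 0,"turn": 0},
    {"jaw": 0.8,"dx": -2,"dy": -38,"dz": 0,"turn": 0}
  ]
}}

```text
time: 5.57
tool_pos: [0.5682, 0.0334, 0.3319]
tool_rot: [0.0, -0.035, 0.999, 0.0]
contact_force: [0.9, 3.7, 6.1]
gripper_width: 0.293
grasp_force: 61.9
```

```bash
python3 - <<'E'
from h import *
from plant import grab_frame
import cv2
plan(tr((0,-.044,.332)))
f=grab_frame('scene');print(basket(f))
E
```

```text
t 5.57 pos [0.5682 0.0334 0.3319] track [0.0023 0.0675] d tool mm [   2.3 -111.5   -0.2] turn -0.0 F [0.9 3.7 6.1] joints [-0.07 -0.12  1.64  0.    1.61 -1.71]
(np.float64(0.14150000000000001), array([332.68586387, 218.04712042]), array([316, 205,  31,  26, 382], dtype=int32), 0.63)
```

```bash
python3 - <<'E'
from h import *
from plant import grab_frame,state
import cv2
for i in range(5):
    t=state()['time'];f=grab_frame('scene');b=basket(f);print(round(t,2),round(b[0],4),b[2])
cv2.imwrite('pics/s4.png',cv2.resize(f['pixels'][120:290,230:430,::-1],None,fx=3,fy=3,interpolation=cv2.INTER_CUBIC))
E
```

```text
5.67 0.1405 [315 205  31  27 392]
5.77 0.141 [316 205  31  27 420]
5.87 0.1405 [316 205  31  26 407]
5.97 0.141 [316 205  31  26 409]Traceback (most recent call last):
  File "<stdin>", line 5, in <module>
TypeError: 'NoneType' object is not subscriptable
```

```bash
python3 - <<'E'
from h import *
from plant import grab_frame,state
import cv2
f=grab_frame('scene')
im=cv2.resize(f['pixels'][120:290,230:430,::-1],None,fx=3,fy=3,interpolation=cv2.INTER_CUBIC)
K,C=f['mtx'],f['camera_from_world']
for a in(0,.35,.7):
    A=[pix(tr((.098-r*np.cos(a),.11-r*np.sin(a),.085)),K,C) for r in(0,.086)]
    A=[tuple(int(v) for v in (u-[230,120])*3) for u in A];cv2.line(im,*A,(0,0,255),1)
for y in(.0675,):
  for th in(0,-.2,-.4):
    A=[tr((0,y-np.sin(th)*r,.278-np.cos(th)*r)) for r in(0,.216)]
    A=[tuple(int(v) for v in (pix(u,K,C)-[230,120])*3) for u in A];cv2.line(im,*A,(0,255,0),1)
cv2.imwrite('pics/s4.png',im)
E
```

```text
(no output)
```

View pics/s4.png

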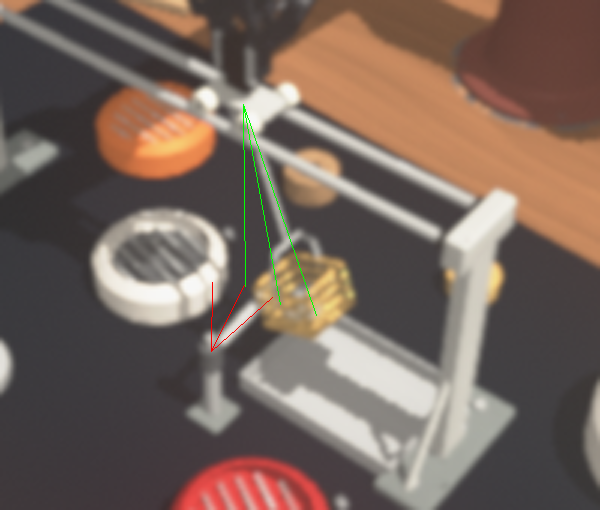

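Call:
{"fn": "apply_moves", "kwargs": {
  "series": [
    {"jaw": 0.8,"dx": 0,"dy": -4,"dz": 0,"turn": 0},
    {"jaw": 0.8,"dx": 0,"dy": -8,"dz": 0,"turn": 0},
    {"jaw": 0.8,"dx": 0,"dy": -12,"dz": 0,"turn": 0},
    {"jaw": 0.8,"dx": 0,"dy": -14,"dz": 0,"turn": 0}
  ]
}}

```text
time: 6.55
tool_pos: [0.5692, 0.0193, 0.3319]
tool_rot: [0.0, -0.035, 0.999, 0.0]
contact_force: [0.6, 2.0, 5.1]
gripper_width: 0.296
grasp_force: 62.0
```

```bash
cat >>h.py <<'E'
def quick(n=2):
    from plant import grab_frame,state
    for i in range(n):
        s=state();f=grab_frame('scene');b=basket(f);y=inv(s['tool_pos'])[1]
        print(round(s['time'],2),'trolley',round(y,4),'basket',b and (round(b[0],4),b[2],'ang',round(np.arcsin((y-b[0])/.193),3)))
E
python3 -c "
from h import *
quick(3)"
```

```text
6.55 trolley 0.0534 basket (np.float64(0.1285), array([313, 204,  32,  25, 426], dtype=int32), 'ang', np.float64(-0.4))
6.65 trolley 0.0532 basket (np.float64(0.1285), array([313, 203,  32,  26, 423], dtype=int32), 'ang', np.float64(-0.401))
6.75 trolley 0.0533 basket (np.float64(0.1295), array([313, 204,  32,  25, 428], dtype=int32), 'ang', np.float64(-0.406))
```

Call:
{"fn": "apply_moves", "kwargs": {
  "series": [
    {"jaw": 0.8,"dx": 0,"dy": -5,"dz": 0,"turn": 0},
    {"jaw": 0.8,"dx": 0,"dy": -10,"dz": 0,"turn": 0},
    {"jaw": 0.8,"dx": 0,"dy": -14,"dz": 0,"turn": 0}
  ]
}}

```text
time: 7.1
tool_pos: [0.5701, 0.0055, 0.3319]
tool_rot: [0.0, -0.035, 0.999, 0.0]
contact_force: [-0.2, 2.6, 4.9]
gripper_width: 0.29
grasp_force: 62.0
```

```bash
cat >>h.py <<'E'
def fast(f):
    "brass centroid near the track plane, no network"
    import cv2
    K,C=f['mtx'],f['camera_from_world'];hsv=cv2.cvtColor(f['pixels'],cv2.COLOR_RGB2HSV)
    poly=np.array([pix(tr((0,y,z)),K,C) for y,z in((.24,.05),(.24,.135),(-.2,.135),(-.2,.05))],np.int32)
    m=np.zeros((400,640),np.uint8);cv2.fillPoly(m,[poly],1);m=cv2.dilate(m,np.ones((13,13)))
    br=(m>0)&(hsv[:,:,0]>12)&(hsv[:,:,0]<32)&(hsv[:,:,1]>110)
    b2=cv2.morphologyEx(br.astype(np.uint8),cv2.MORPH_CLOSE,np.ones((5,5)))
    n,lab,st,ce=cv2.connectedComponentsWithStats(b2);i=1+st[1:,4].argmax();uv=ce[i]
    ys=np.linspace(-.25,.25,1001);P=np.array([pix(tr((0,y,.085)),K,C)[0] for y in ys])
    return np.interp(-uv[0],-P[::-1],ys[::-1]) if P[0]>P[-1] else np.interp(uv[0],P,ys),st[i]
def look(n=1):
    from plant import grab_frame,state
    o=[]
    for i in range(n):
        s=state();f=grab_frame('scene');b,st=fast(f);y=inv(s['tool_pos'])[1];o.append((s['time'],y,b))
        print(round(s['time'],3),'trolley',round(y,4),'basket',round(b,4),st,'ang',round(np.arcsin((y-b)/.193),3))
    return np.array(o)
E
python3 -c "
from h import *
look(2)"
```

```text
7.1 trolley 0.0395 basket 0.1211 [310 202  33  25 445] ang -0.436
7.15 trolley 0.0388 basket 0.1192 [310 201  33  26 456] ang -0.43
```

Call:
{"fn": "apply_moves", "kwargs": {
  "series": [
    {"jaw": 0.8,"dx": 0,"dy": -4,"dz": 0,"turn": 0},
    {"jaw": 0.8,"dx": 0,"dy": -8,"dz": 0,"turn": 0}
  ]
}}

```text
time: 7.37
tool_pos: [0.5707, -0.0023, 0.3319]
tool_rot: [0.0, -0.035, 0.999, 0.0]
contact_force: [-0.1, 2.1, 4.9]
gripper_width: 0.297
grasp_force: 62.0
```

```bash
python3 -c "
from h import *
look(2)"
```

```text
7.367 trolley 0.0317 basket 0.116 [309 200  33  26 460] ang -0.452
7.417 trolley 0.0309 basket 0.1147 [309 201  32  25 440] ang -0.449
```

Call:
{"fn": "apply_moves", "kwargs": {
  "series": [
    {"jaw": 0.8,"dx": 0,"dy": -4,"dz": 0,"turn": 0},
    {"jaw": 0.8,"dx": 0,"dy": -8,"dz": 0,"turn": 0}
  ]
}}

```text
time: 7.63
tool_pos: [0.5712, -0.0103, 0.3319]
tool_rot: [0.0, -0.035, 0.999, 0.0]
contact_force: [0.4, 1.0, 5.1]
gripper_width: 0.296
grasp_force: 62.0
```

```bash
python3 -c "
from h import *
look(2)"
```

```text
7.633 trolley 0.0237 basket 0.1112 [308 199  32  26 538] ang -0.47
7.683 trolley 0.023 basket 0.1092 [307 199  33  26 525] ang -0.463
```

Call:
{"fn": "apply_moves", "kwargs": {
  "series": [
    {"jaw": 0.8,"dx": 0,"dy": -4,"dz": 0,"turn": 0},
    {"jaw": 0.8,"dx": 0,"dy": -7,"dz": 0,"turn": 0}
  ]
}}

```text
time: 7.9
tool_pos: [0.5717, -0.0173, 0.3319]
tool_rot: [0.0, -0.035, 0.999, 0.0]
contact_force: [-0.3, 3.3, 5.2]
gripper_width: 0.3
grasp_force: 62.0
```

```bash
python3 -c "
from h import *
look(2)"
```

```text
7.9 trolley 0.0166 basket 0.1041 [307 198  32  26 545] ang -0.47
7.95 trolley 0.0161 basket 0.1031 [306 198  32  26 516] ang -0.468
```

Now single small steps with one picture each.

Call:
{"fn": "apply_moves", "kwargs": {
  "series": [
    {"jaw": 0.8,"dx": 0,"dy": -4,"dz": 0,"turn": 0},
    {"jaw": 0.8,"dx": 0,"dy": -6,"dz": 0,"turn": 0}
  ]
}}

```text
time: 8.17
tool_pos: [0.5721, -0.0234, 0.3319]
tool_rot: [0.0, -0.035, 0.999, 0.0]
contact_force: [-0.0, 2.3, 5.5]
gripper_width: 0.296
grasp_force: 62.0
```

```bash
python3 -c "
from h import *
look(1)"
```

```text
8.167 trolley 0.0105 basket 0.1006 [306 197  31  26 537] ang -0.485
```

Call:
{"fn": "apply_moves", "kwargs": {
  "series": [
    {"jaw": 0.8,"dx": 0,"dy": -3,"dz": 0,"turn": 0},
    {"jaw": 0.8,"dx": 0,"dy": -5,"dz": 0,"turn": 0}
  ]
}}

```text
time: 8.38
tool_pos: [0.5725, -0.0284, 0.3319]
tool_rot: [0.0, -0.035, 0.999, 0.0]
contact_force: [0.6, 2.9, 4.9]
gripper_width: 0.295
grasp_force: 62.0
```

```bash
python3 -c "
from h import *
look(1)"
```

```text
8.383 trolley 0.0056 basket 0.0947 [304 197  31  25 505] ang -0.48
```

Call:
{"fn": "apply_moves", "kwargs": {
  "series": [
    {"jaw": 0.8,"dx": 0,"dy": -3,"dz": 0,"turn": 0},
    {"jaw": 0.8,"dx": 0,"dy": -5,"dz": 0,"turn": 0}
  ]
}}

```text
time: 8.6
tool_pos: [0.5728, -0.0334, 0.3319]
tool_rot: [0.0, -0.035, 0.999, 0.0]
contact_force: [0.2, 2.8, 5.6]
gripper_width: 0.294
grasp_force: 62.0
```

```bash
python3 -c "
from h import *
look(1)"
```

```text
8.6 trolley 0.0006 basket 0.0844 [305 195  25  26 393] ang -0.449
```

```bash
python3 -c "
from h import *
look(1)"
```

```text
8.65 trolley 0.0002 basket 0.0721 [295 194  30  27 332] ang -0.382
```

Call:
{"fn": "apply_moves", "kwargs": {
  "series": [
    {"jaw": 0.8,"dx": 0,"dy": 0,"dz": 0,"turn": 0}
  ]
}}

```text
time: 8.78
tool_pos: [0.5728, -0.0338, 0.3319]
tool_rot: [0.0, -0.034, 0.999, -0.0]
contact_force: [0.7, 0.8, 4.6]
gripper_width: 0.294
grasp_force: 61.9
```

Call:
{"fn": "apply_moves", "kwargs": {
  "series": [
    {"jaw": 0.8,"dx": 0,"dy": -12,"dz": 0,"turn": 0},
    {"jaw": 0.8,"dx": 0,"dy": -34,"dz": 0,"turn": 0},
    {"jaw": 0.8,"dx": 0,"dy": -56,"dz": 0,"turn": 0},
    {"jaw": 0.8,"dx": 0,"dy": -78,"dz": 0,"turn": 0},
    {"jaw": 0.8,"dx": 0,"dy": -90,"dz": 0,"turn": 0}
  ]
}}

```text
time: 9.2
tool_pos: [0.5792, -0.1259, 0.3319]
tool_rot: [0.001, -0.034, 0.999, -0.001]
contact_force: [1.7, 1.4, 5.8]
gripper_width: 0.298
grasp_force: 62.0
```

```bash
cat >>h.py <<'E'
def fit(n):
    o=look(n);T=o[:,0];t1=T[-1]+.05
    k=T>T[0]+.001 if n>6 else T>0
    A=np.c_[np.ones(len(T)),np.cos(W*(T-t1)),np.sin(W*(T-t1))]
    c,*_=np.linalg.lstsq(A,o[:,2],rcond=None)
    print('now',t1.round(3),'centre',c[0].round(4),'off',c[1].round(4),'vel/W',c[2].round(4),'amp rad',(np.hypot(c[1],c[2])/.193).round(3),'resid',np.std(A@c-o[:,2]).round(4));return c
E
python3 -c "
from h import *
fit(12)"
```

```text
9.2 trolley -0.0922 basket -0.0861 [257 165  29  36 495] ang -0.032
9.25 trolley -0.0936 basket -0.0856 [257 165  29  36 496] ang -0.041
9.3 trolley -0.0924 basket -0.0862 [257 165  29  36 484] ang -0.032
9.35 trolley -0.0916 basket -0.0848 [257 165  29  35 454] ang -0.036
9.4 trolley -0.0912 basket -0.0847 [257 165  29  36 447] ang -0.034
9.45 trolley -0.091 basket -0.0859 [257 165  29  36 483] ang -0.026
9.5 trolley -0.0908 basket -0.0854 [257 165  29  36 492] ang -0.028
9.55 trolley -0.0907 basket -0.0852 [257 165  29  36 471] ang -0.029
9.6 trolley -0.0907 basket -0.0838 [258 165  28  36 440] ang -0.036
9.65 trolley -0.0906 basket -0.0829 [258 165  28  36 461] ang -0.04
9.7 trolley -0.0906 basket -0.0854 [258 165  28  36 501] ang -0.027
9.75 trolley -0.0906 basket -0.0855 [258 165  28  36 506] ang -0.026
now 9.8 centre -0.0853 off 0.0002 vel/W -0.0007 amp rad 0.004 resid 0.0008
```

```bash
python3 - <<'E'
from h import *
from plant import grab_frame,state
import cv2
f=grab_frame('scene');K,C=f['mtx'],f['camera_from_world']
im=cv2.resize(f['pixels'][90:260,200:400,::-1],None,fx=3.5,fy=3.5,interpolation=cv2.INTER_CUBIC)
def cir(y,r,z,col):
    P=np.array([(pix(tr((r*np.cos(a),y+r*np.sin(a),z)),K,C)-[200,90]+.4)*3.5 for a in np.linspace(0,6.3,60)],np.int32);cv2.polylines(im,[P],False,col,1)
cir(-.044,.066,.046,(0,0,255));cir(-.044,.05,.046,(0,0,255));cir(-.044,.066,0,(255,0,0))
A=[tuple(int(v) for v in (pix(tr((0,-.0906,z)),K,C)-[200,90]+.4)*3.5) for z in(.278,.062)];cv2.line(im,*A,(0,255,0),1)
cv2.imwrite('pics/s5.png',im)
T=np.load('top0.npz');t=cv2.resize(T['p'][180:260,340:412,::-1],None,fx=7,fy=7,interpolation=cv2.INTER_CUBIC)
for y,col in((-.044,(0,0,255)),):
  for r in(.066,.05):
    P=np.array([(pix(tr((r*np.cos(a),y+r*np.sin(a),.046)),T['m'],T['c'])-[340,180]+.45)*7 for a in np.linspace(0,6.3,60)],np.int32);cv2.polylines(t,[P],False,col,1)
cv2.imwrite('pics/t5.png',t)
E
```

```text
(no output)
```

View pics/s5.png

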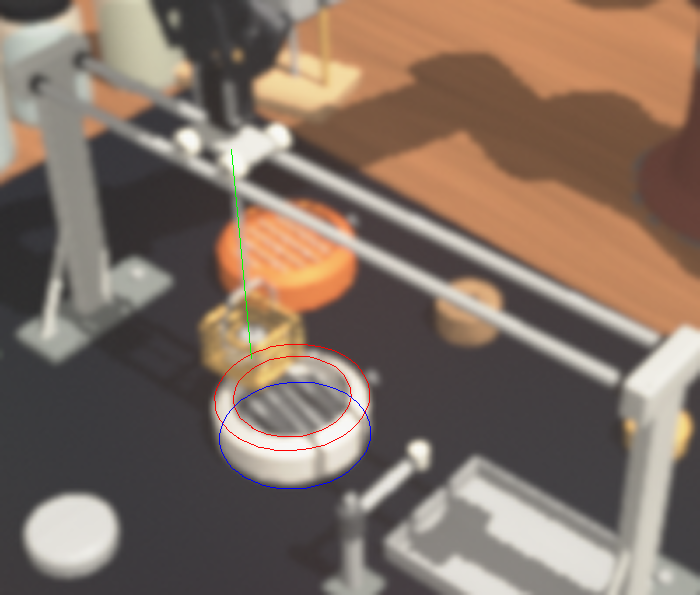

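View pics/t5.png

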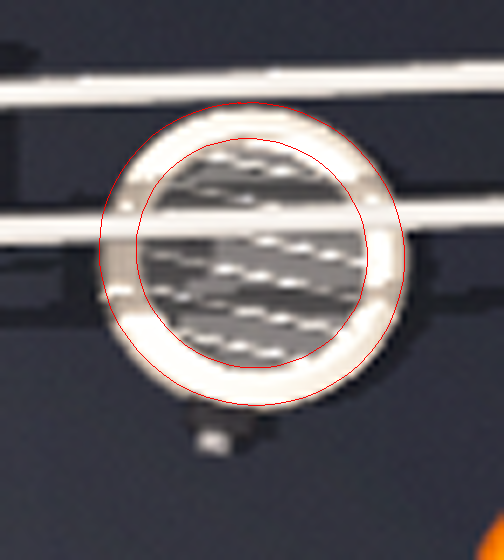

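Call:
{"fn": "apply_moves", "kwargs": {
  "series": [
    {"jaw": 0.8,"dx": 0,"dy": 0.5,"dz": 0,"turn": 0},
    {"jaw": 0.8,"dx": 0,"dy": 2,"dz": 0,"turn": 0},
    {"jaw": 0.8,"dx": 0,"dy": 5,"dz": 0,"turn": 0},
    {"jaw": 0.8,"dx": 0,"dy": 9,"dz": 0,"turn": 0},
    {"jaw": 0.8,"dx": 0,"dy": 13.5,"dz": 0,"turn": 0}
  ]
}}

```text
time: 10.27
tool_pos: [0.5782, -0.1108, 0.3319]
tool_rot: [0.001, -0.034, 0.999, -0.001]
contact_force: [1.4, -0.3, 5.5]
gripper_width: 0.295
grasp_force: 61.9
```

Call:
{"fn": "apply_moves", "kwargs": {
  "series": [
    {"jaw": 0.8,"dx": 0,"dy": 4.5,"dz": 0,"turn": 0},
    {"jaw": 0.8,"dx": 0,"dy": 9,"dz": 0,"turn": 0},
    {"jaw": 0.8,"dx": 0,"dy": 13,"dz": 0,"turn": 0},
    {"jaw": 0.8,"dx": 0,"dy": 17.5,"dz": 0,"turn": 0},
    {"jaw": 0.8,"dx": 0,"dy": 22,"dz": 0,"turn": 0}
  ]
}}

```text
time: 10.68
tool_pos: [0.5766, -0.0886, 0.3319]
tool_rot: [0.0, -0.034, 0.999, -0.001]
contact_force: [1.6, -0.2, 5.6]
gripper_width: 0.297
grasp_force: 62.0
```

Call:
{"fn": "apply_moves", "kwargs": {
  "series": [
    {"jaw": 0.8,"dx": 0,"dy": 4,"dz": 0,"turn": 0},
    {"jaw": 0.8,"dx": 0,"dy": 7.5,"dz": 0,"turn": 0},
    {"jaw": 0.8,"dx": 0,"dy": 9.5,"dz": 0,"turn": 0},
    {"jaw": 0.8,"dx": 0,"dy": 10.5,"dz": 0,"turn": 0},
    {"jaw": 0.8,"dx": 0,"dy": 11,"dz": 0,"turn": 0}
  ]
}}

```text
time: 11.1
tool_pos: [0.5759, -0.0776, 0.3319]
tool_rot: [0.0, -0.034, 0.999, -0.001]
contact_force: [0.2, -1.4, 5.1]
gripper_width: 0.295
grasp_force: 62.0
```

```bash
python3 - <<'E'
from h import *
fit(18);plan(tr((0,-.045,.332)))
from plant import grab_frame,spotter
import cv2
f=grab_frame('scene');K,C=f['mtx'],f['camera_from_world']
im=cv2.resize(f['pixels'][90:260,200:400,::-1],None,fx=3.5,fy=3.5,interpolation=cv2.INTER_CUBIC)
A=[tuple(int(v) for v in (pix(tr((0,-.045,z)),K,C)-[200,90]+.4)*3.5) for z in(.278,.062,.046)];cv2.polylines(im,[np.array(A)],False,(0,255,0),1)
cv2.imwrite('pics/s6.png',im)
E
```

```text
11.1 trolley -0.0438 basket -0.0422 [269 179  28  29 343] ang -0.008
11.15 trolley -0.0438 basket -0.0403 [268 179  29  28 328] ang -0.018
11.2 trolley -0.0438 basket -0.0416 [268 179  29  28 358] ang -0.011
11.25 trolley -0.0438 basket -0.0409 [269 179  28  28 345] ang -0.015
11.3 trolley -0.0438 basket -0.0433 [269 179  28  29 334] ang -0.002
11.35 trolley -0.0438 basket -0.0423 [269 184  28  24 314] ang -0.008
11.4 trolley -0.0438 basket -0.0253 [271 184  27  24 231] ang -0.096
11.45 trolley -0.0438 basket -0.0405 [269 184  29  24 330] ang -0.017
11.5 trolley -0.0438 basket -0.0376 [269 180  29  28 335] ang -0.032
11.55 trolley -0.0438 basket -0.0363 [270 184  28  24 324] ang -0.039
11.6 trolley -0.0438 basket -0.0244 [272 184  26  24 210] ang -0.101
11.65 trolley -0.0438 basket -0.0225 [272 184  26  24 217] ang -0.111
11.7 trolley -0.0438 basket -0.0364 [270 184  28  24 321] ang -0.038
11.75 trolley -0.0438 basket -0.0383 [269 180  29  28 340] ang -0.029
11.8 trolley -0.0438 basket -0.04 [269 180  29  28 349] ang -0.02
11.85 trolley -0.0438 basket -0.0408 [269 184  29  24 342] ang -0.016
11.9 trolley -0.0438 basket -0.0416 [269 179  29  29 353] ang -0.011
11.95 trolley -0.0438 basket -0.0435 [269 179  28  29 347] ang -0.002
now 12.0 centre -0.0376 off -0.0058 vel/W -0.0013 amp rad 0.031 resid 0.0048
t 12.0 pos [ 0.5759 -0.0776  0.3319] track [ 0.0022 -0.0438] d tool mm [ 2.2 -1.2 -0.1] turn -0.001 F [0.9 0.1 5.4] joints [-0.26 -0.09  1.62 -0.    1.61 -1.9 ]
```

View pics/s6.png

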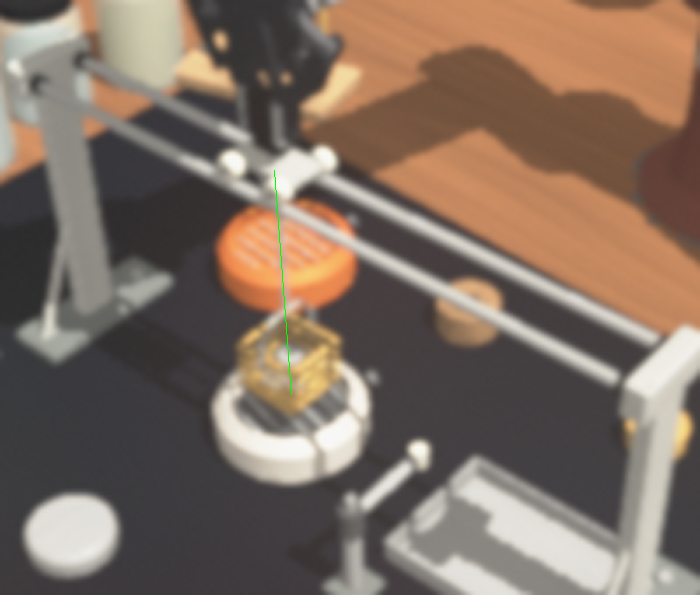

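Call:
{"fn": "apply_moves", "kwargs": {
  "series": [
    {"jaw": 0.8,"dx": 0,"dy": 0,"dz": 0,"turn": 0},
    {"jaw": 0.8,"dx": 0,"dy": 0,"dz": 0,"turn": 0},
    {"jaw": 0.8,"dx": 0,"dy": 0,"dz": 0,"turn": 0},
    {"jaw": 0.8,"dx": 0,"dy": 0,"dz": 0,"turn": 0},
    {"jaw": 0.8,"dx": 0,"dy": 0,"dz": 0,"turn": 0}
  ]
}}

```text
time: 12.47
tool_pos: [0.5759, -0.0776, 0.3319]
tool_rot: [0.0, -0.034, 0.999, -0.0]
contact_force: [-0.0, -0.2, 6.1]
gripper_width: 0.29
grasp_force: 62.0
```

Call:
{"fn": "apply_moves", "kwargs": {
  "series": [
    {"jaw": 0.8,"dx": 0,"dy": 0,"dz": 0,"turn": 0},
    {"jaw": 0.8,"dx": 0,"dy": 0,"dz": 0,"turn": 0},
    {"jaw": 0.8,"dx": 0,"dy": 0,"dz": 0,"turn": 0},
    {"jaw": 0.8,"dx": 0,"dy": 0,"dz": 0,"turn": 0},
    {"jaw": 0.8,"dx": 0,"dy": 0,"dz": 0,"turn": 0}
  ]
}}

```text
time: 12.88
tool_pos: [0.5759, -0.0776, 0.3319]
tool_rot: [0.0, -0.034, 0.999, -0.0]
contact_force: [0.0, 0.6, 5.3]
gripper_width: 0.294
grasp_force: 62.0
```

Call:
{"fn": "apply_moves", "kwargs": {
  "series": [
    {"jaw": 0.8,"dx": 0,"dy": 0,"dz": 0,"turn": 0},
    {"jaw": 0.8,"dx": 0,"dy": 0,"dz": 0,"turn": 0},
    {"jaw": 0.8,"dx": 0,"dy": 0,"dz": 0,"turn": 0},
    {"jaw": 0.8,"dx": 0,"dy": 0,"dz": 0,"turn": 0},
    {"jaw": 0.8,"dx": 0,"dy": 0,"dz": 0,"turn": 0}
  ]
}}

```text
time: 13.3
tool_pos: [0.5759, -0.0776, 0.3319]
tool_rot: [0.0, -0.034, 0.999, -0.0]
contact_force: [0.5, 1.0, 5.4]
gripper_width: 0.296
grasp_force: 62.0
```

```bash
python3 - <<'E'
import h
from h import *
# steadier measure: left-bottom extents of brass
from plant import grab_frame
import cv2
o=[]
from plant import state
for i in range(24):
    t=state()['time'];f=grab_frame('scene');p=f['pixels'][175:215,258:312].astype(int)
    o.append((t,p.reshape(40,54,3)))
ref=o[0][1].sum(2).astype(np.uint8*1 if 0 else np.float32)
sh=[cv2.phaseCorrelate(ref[5:30],x.sum(2).astype(np.float32)[5:30],cv2.createHanningWindow((54,25),cv2.CV_32F))[0][0] for _,x in o]
T=np.array([t for t,_ in o]);A=np.c_[np.ones(len(T)),np.cos(W*T),np.sin(W*T)]
c,*_=np.linalg.lstsq(A,sh,rcond=None);print(T[-1],np.round(sh,1),'amp px',np.hypot(c[1],c[2]))
a=pix(tr((0,-.044,.085)),f['mtx'],f['camera_from_world']);b=pix(tr((0,-.034,.085)),f['mtx'],f['camera_from_world']);print('px per 10mm',b-a)
E
```

```text
14.45 [ 0.   0.5  0.5  0.7  1.   0.3  0.2 -0.3  0.7 -0.1 -0.2 -0.9 -0.6 -0.4
 -1.6 -2.  -1.5 -0.1  2.8  3.3  3.7  3.7  1.6  0.5] amp px 1.4730727153260932
px per 10mm [2.52704383 1.45535086]
```

```bash
cat >m.py <<'E'
from h import *
from plant import grab_frame,state,spotter
import cv2
def run(n,name):
    T,F,X=[],[],[]
    for i in range(n):
        t=state()['time'];f=grab_frame('scene');r=spotter.outline_of(f,'basket')
        T.append(t);F.append(f['pixels']);e=r[0]['extent'] if r and r[0]['conf']>.5 else [np.nan]*4
        X.append((e[0],e[2]))
    T=np.array(T);np.savez(name,T=T,F=np.array(F))
    # feature: template of basket (mean frame) matched per frame, 4x upsampled
    U=[cv2.resize(f[165:225,250:320],None,fx=4,fy=4,interpolation=cv2.INTER_CUBIC) for f in F]
    tm=np.median(U,0).astype(np.uint8)[56:176,60:190]
    S=[np.array(cv2.minMaxLoc(cv2.matchTemplate(u,tm,cv2.TM_CCOEFF_NORMED))[3])/4-[15,14] for u in U]
    X=np.array(X);S=np.array(S)
    for nm,v in(('ext',X.mean(1)),('tmpl',S[:,0])):
        k=~np.isnan(v);A=np.c_[np.ones(k.sum()),np.cos(W*T[k]),np.sin(W*T[k])];c,*_=np.linalg.lstsq(A,v[k],rcond=None)
        print(nm,np.round(v,1),'amp px',np.hypot(c[1],c[2]).round(2),'rad',(np.hypot(c[1],c[2])/252.7/.193).round(3),'mean',c[0].round(2),'res',np.std(A@c-v[k]).round(2))
    print(T[-1]+.1,inv(state()['tool_pos']))
E
python3 -c "
from m import *
run(14,'a.npz')"
```

```text
ext [281.8 282.8 281.4 282.4 281.  282.9 281.2 280.4 283.2 282.4 282.2 282.1
 281.7 281.5] amp px 0.41 rad 0.008 mean 281.87 res 0.71
tmpl [ 0.2  0.  -0.2 -0.2  0.   0.2  0.5  0.8  0.5  0.2 -0.2 -0.2 -0.2  0. ] amp px 0.48 rad 0.01 mean 0.18 res 0.06
15.9 [ 0.0022168  -0.04378083]
```

Call:
{"fn": "apply_moves", "kwargs": {
  "series": [
    {"jaw": 0.6,"dx": 0,"dy": 0,"dz": 0,"turn": 0},
    {"jaw": 0.5,"dx": 0,"dy": 0,"dz": 0,"turn": 0},
    {"jaw": 0.3,"dx": 0,"dy": 0,"dz": 0,"turn": 0},
    {"jaw": 0,"dx": 0,"dy": 0,"dz": 0,"turn": 0},
    {"jaw": 0,"dx": 0,"dy": 0,"dz": 0,"turn": 0}
  ]
}}

```text
time: 16.32
tool_pos: [0.5755, -0.0766, 0.3306]
tool_rot: [-0.001, -0.035, 0.999, 0.0]
contact_force: [0.2, 0.3, -0.3]
gripper_width: 0.907
grasp_force: 0.0
```

Call:
{"fn": "apply_moves", "kwargs": {
  "series": [
    {"jaw": 0,"dx": 0,"dy": 0,"dz": 0,"turn": 0},
    {"jaw": 0,"dx": 0,"dy": 0,"dz": 0,"turn": 0},
    {"jaw": 0,"dx": 0,"dy": 0,"dz": -15,"turn": 0},
    {"jaw": 0,"dx": 0,"dy": 0,"dz": -45,"turn": 0},
    {"jaw": 0,"dx": 0,"dy": 0,"dz": -80,"turn": 0}
  ]
}}

```text
time: 16.73
tool_pos: [0.575, -0.0762, 0.4105]
tool_rot: [-0.002, -0.035, 0.999, 0.001]
contact_force: [-0.0, -0.6, 1.1]
gripper_width: 0.998
grasp_force: 0.0
```

```bash
python3 -c "
from m import *
run(14,'b.npz')
a=np.load('a.npz')['F'];b=np.load('b.npz')['F']
A=np.median(a,0).astype(np.uint8);B=np.median(b,0).astype(np.uint8)
cv2.imwrite('pics/s7.png',np.hstack([cv2.resize(x[100:250,220:350,::-1],None,fx=3,fy=3,interpolation=cv2.INTER_CUBIC) for x in(A,B)]))
# shift of basket and trolley after release
for n,(t,bb,l,r) in {'basket':(180,205,266,299),'wheels':(132,147,262,298)}.items():
    m=cv2.matchTemplate(cv2.resize(B[t-8:bb+8,l-12:r+12],None,fx=4,fy=4),cv2.resize(A[t:bb,l:r],None,fx=4,fy=4),cv2.TM_CCOEFF_NORMED);q=cv2.minMaxLoc(m);print(n,q[1],np.array(q[3])/4-[12,8])
plan(tr((0,-.045,.41)))"
```

```text
ext [282.3 280.5 283.5 282.4 284.3 282.4 282.3 279.7 280.6 282.8 282.2 281.6
 283.7 282.5] amp px 1.11 rad 0.023 mean 282.08 res 0.95
tmpl [-0.2  0.2  0.2  0.2  0.  -0.2 -0.5 -0.5 -0.5  0.   0.2  0.2  0.2  0. ] amp px 0.44 rad 0.009 mean -0.12 res 0.07
18.133300000000002 [ 0.00221557 -0.04258362]
basket 0.9954108595848083 [0.25 0.25]
wheels 0.9873106479644775 [0. 0.]
t 18.13 pos [ 0.5758 -0.0764  0.4113] track [ 0.0022 -0.0426] d tool mm [ 2.2 -2.4  1.3] turn -0.0 F [ 0.5  0.2 -0.1] joints [-0.26 -0.1   1.5  -0.    1.74 -1.9 ]
```

View pics/s7.png

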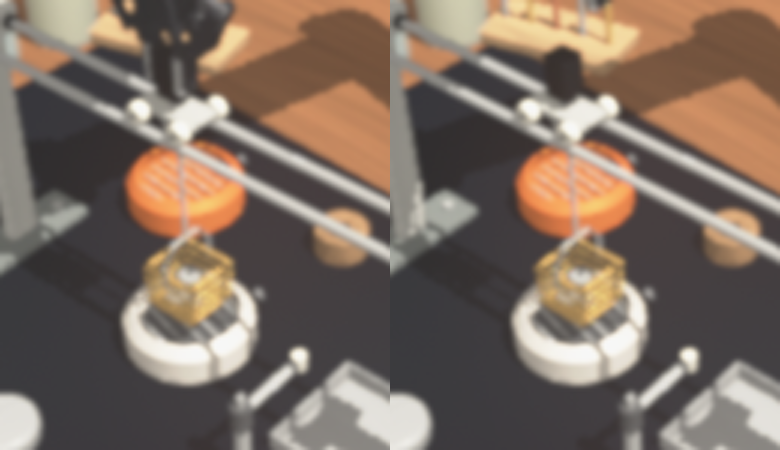

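The gripper is clear of the knob. The basket hangs centred over the dryer with about 0.01 rad of swing.

```bash
python3 -c "
from plant import ticket
print(ticket.job_done())"
```

```text
the job is handed in; nothing more can be done
None
```

The job is handed in: the basket hangs centred over the small white dryer with about 0.01 rad of swing, the trolley is let go and the gripper is clear; no verdict was returned.

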